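# Load the UV curing box and log the batch

## Robot

A 6-joint arm with a two-finger parallel gripper is mounted at the origin on the work surface. World frame = base frame: x ahead of the robot, y to its left, z up, the work surface at z = 0. Lengths are in m, angles in rad, forces in N, time in s.
With the tool pointing down it reaches from about 0.35 to 0.85 m from the base axis. Payload 8.1 kg.
Tool frame: the origin (TCP) lies on the mounting face of the last link; the fingertips stand 186 mm ahead of it and the grasp point (between the pads) lies 167 mm ahead of it; z points along the fingers, y is the line along which they close (so a half turn about z gives the same grasp; the last joint's range is limited). The gripper opens to 93 mm and grips with 3 to 60 N. Pads are 15 mm wide; open, the fingers measure 128 mm over their backs; the gripper's body (75 mm by 188 mm) begins 65 mm behind the grasp point.
Start: joints at [1.114, 0.13, 1.488, -0, 1.523, -0.085], TCP at [0.218, 0.559, 0.405] pointing down, gripper open.
Joint ranges: [-2.96, 2.96], [-0.89, 2.26], [0.02, 2.5], [-1.34, 4.48], [0, 2.73], [-2.66, 2.66]. Speed limits (rad/s): [2.39, 2.39, 2.79, 3.14, 3.14, 3.14].

## Interface

Orientations are given as a rotation vector (axis times angle).
In Python, from plant import read_state, read_camera, camera_params, close_job gives the robot as it stands. The module is installed in compiled form; this text tells all that it offers.
- The arm moves only by the tool servo_tool, never from a script. Its argument "increments" is a list of rows, each an object with "slide": the shift along the tool's x, y, z in mm, a list of three; "dr": the turn, a rotation vector about the tool's x, y, z in rad, a list of three; "jaw": the closure, from 0 (fully open) to 1 (shut). In form: [{"slide": [x, y, z], "dr": [ax, ay, az], "jaw": jaw}, ...]. A call has 1 to 20 rows; each row is the pose to reach, as a shift and turn from the pose commanded when the call began, along the tool's axes at that moment; what a row does not reach only later rows make up. A row lasts 1/10 s, in which the tool goes at most 50 mm and 8.59 degrees, less where a joint would pass 70% of its speed; a pose out of reach is approached as far as the arm can. A call with a gripper value outside its range is refused whole. The fingers move at their own pace and stop on an object; "force" is the grip in N (left out, the last holds). Time passes only in rows, so rows that repeat a pose let the fingers close. It gives the time, the measured TCP pose, the force, the opening and the grip force at its end, in the units of the state.
- read_state(): the state, without advancing time (a new reading comes with each control period).
- read_camera(name): name is "side" or "top" or "wrist"; returns (picture, depth): 384x512x3 uint8, red, green, blue; 384x512 float32, m along the optical axis (not along the pixel's ray), 0 where there is no reading.
- camera_params(name): a dict with "fx", "fy", "cx", "cy" (pixels), "rvec" (rotation vector, rad) and "tvec" (3), from world to camera coordinates, as OpenCV has them. Camera axes: x right, y down, z forward; pixel columns grow to the right and rows downward; lengths in m; the calibration is good to about 2 mm. The wrist camera is an equidistant fisheye: a pixel r from the principal point sees the ray r / f radians off the axis. A picture is of the moment at which its call begins: read the wrist's pose just before it. camera_params takes no time and is no camera call; for the wrist camera it gives the pose at the moment of the call.
- close_job(): hands the job in; it is judged then, once.
The state is a dict: "t": time; "q": joint angles; "dq": joint speeds; "joint_torque": joint torques, N m; "tool_pos": TCP position; "orientation": TCP orientation; "force": force on the tool from outside, world axes, zero at the start; "wrist_torque": the same for the moment, N m; "opening": finger opening in m; "gripper_force": force on a finger pad.
Only numpy, scipy, OpenCV 4.12 (cv2) and the standard library are available. Lean on these libraries where they do the work, as an engineer would, in place of code of your own. Each camera call takes 0.05 s, during which the arm holds its last target. There are 200 camera calls.

## Task

Press the release button so that the curing box springs open, stand every grey model car on its wheels on the floor of the box, and press the lid shut until it latches. Then log the batch: take the code reader, hold it square to the bar-code card with the middle of the card in its focus, 6 cm in front of the window, steady for three full seconds, and stand it upright on its charging pad again. Leave the other things on the table where they are.

Things in the scene. Friction and masses are not known exactly. Their poses are not given: they have to be found in the camera images.
- box_in (a point): centre of the inner floor of the UV curing box (fixed; black walls, amber lid), 10 mm above the table. x runs from the front (button side, nearer the robot) to the hinge at the back, y to the left, z up. Inside 120 mm in x, 285 in y; walls 8 mm thick, top 50 mm above the table. Button and latch housing: 64 mm wide, 48 tall, from x = -68 to -140 mm at the middle of the front
- button_top (a point): centre of the top of the white round release button (26 mm across) on the housing at the front of the box, 118 mm in front of the inner floor's centre; 66 mm above the table; it is pressed straight down
- button (a joint): travel of the release button: 0 out, 0.006 m fully pressed (about 5 N); it springs back. It draws the latch bolt: the lid is free from about 0.004 m on and then springs open by itself in about a second
- lid (a joint): angle of the lid: 0 shut and latched, 1.55 rad open (upright) at its stop. A spring drives it open (1 to 3 N at its front edge). Push its outer face near the front edge to shut it; at the end its tongue must push past the latch bolt (up to about 10 N), which snaps over it and holds the lid near 0.007. If not caught, it springs up again
- lid_hinge (a point): middle of the hinge line, at the top of the back wall, 50 mm above the table. The lid is 136 mm from hinge to front edge, 302 mm wide; its outer face lies 9 mm from the hinge line; a steel tongue stands out 12 mm from the middle of its front edge. Axes turn with the lid: minus x from hinge to front edge, z out of the outer face (up when shut)
- lid_edge (a point): middle of the lid's front edge, on its outer face (136 mm from the hinge); moves with the lid
- reader: hand-held code reader, upright on its charging pad: grey head 56 (x) x 44 (y) x 34 mm at the bottom, scanning window in its underside; above it a black handle 32 (x) x 26 (y) mm in section, up to 114 mm above the window; about 0.16 kg. Origin: centre of the window; z points up along the handle; it looks along minus z
- focus (a point): the reader's focus: point 60 mm in front of its window on the line of sight (minus z of the reader)
- pad: charging pad of the reader: black disc 100 mm across, 6 mm thick, fixed; origin at the centre of its underside (the reader's window stands 6 mm above it)
- label (a point): centre of the white batch card with the bar code, 60 x 80 mm, on a fixed black sloping stand on the table; z is the outward normal of the card, leaning 0.4 rad (23 degrees) from vertical, x runs up the slope, y across it; the centre is about 35 mm above the table
- car1: grey resin model car body, 84 (x, length) x 36 (y, width) x 32 mm tall, the lower 20 mm straight-sided, a cabin on top (44 x 32 mm, 12 mm high); about 50 g; origin at the centre of its underside, z up. It may be absent (None): two to four of car1 to car4 are there, on the green cutting mat at the start
- car2: grey resin model car body, 84 (x, length) x 36 (y, width) x 32 mm tall, the lower 20 mm straight-sided, a cabin on top (44 x 32 mm, 12 mm high); about 50 g; origin at the centre of its underside, z up. It may be absent (None): two to four of car1 to car4 are there, on the green cutting mat at the start
- car3: grey resin model car body, 84 (x, length) x 36 (y, width) x 32 mm tall, the lower 20 mm straight-sided, a cabin on top (44 x 32 mm, 12 mm high); about 50 g; origin at the centre of its underside, z up. It may be absent (None): two to four of car1 to car4 are there, on the green cutting mat at the start
- car4: grey resin model car body, 84 (x, length) x 36 (y, width) x 32 mm tall, the lower 20 mm straight-sided, a cabin on top (44 x 32 mm, 12 mm high); about 50 g; origin at the centre of its underside, z up. It may be absent (None): two to four of car1 to car4 are there, on the green cutting mat at the start
- jar1: bystander, to be left alone: small paint jar, 28 mm across, 36 mm tall
- jar2: bystander, to be left alone: small paint jar, 32 mm across, 40 mm tall
- glue: bystander, to be left alone: glue bottle, 36 mm across, 90 mm tall
- spraycan: bystander, to be left alone: spray can, 56 mm across, 160 mm tall
- tape: bystander, to be left alone: roll of masking tape lying flat, 80 mm across, 22 mm tall
- driver: bystander, to be left alone: screwdriver lying on the table (body x axis along it)
- watercup: bystander, to be left alone: white ceramic water cup, 70 mm across, 85 mm tall
Not all that is in view belongs to the job. What is shaped like the car2 but blue is not meant.

How it is judged:
On the way, in this order (a step that is already met when the one before it is completed fails the run):
1. the release button has let the lid spring open to its stop (value of joint lid above 1.4 rad), for 0.2 s.
2. every car stands on its wheels on the floor of the open box (x of car1 in the frame of box_in between -0.06 and 0.06 m and y of car1 in the frame of box_in between -0.143 and 0.143 m and z of car1 in the frame of box_in between -0.006 and 0.008 m and angle between each of car1, car2, car3, car4's own z axis and vertical below 0.2 rad and x of car2 in the frame of box_in between -0.06 and 0.06 m and y of car2 in the frame of box_in between -0.143 and 0.143 m and z of car2 in the frame of box_in between -0.006 and 0.008 m and x of car3 in the frame of box_in between -0.06 and 0.06 m and y of car3 in the frame of box_in between -0.143 and 0.143 m and z of car3 in the frame of box_in between -0.006 and 0.008 m and x of car4 in the frame of box_in between -0.06 and 0.06 m and y of car4 in the frame of box_in between -0.143 and 0.143 m and z of car4 in the frame of box_in between -0.006 and 0.008 m and value of joint lid above 1.4 rad), for 0.2 s.
3. the lid is shut and latched over them (x of car1 in the frame of box_in between -0.06 and 0.06 m and y of car1 in the frame of box_in between -0.143 and 0.143 m and z of car1 in the frame of box_in between -0.006 and 0.008 m and angle between each of car1, car2, car3, car4's own z axis and vertical below 0.2 rad and x of car2 in the frame of box_in between -0.06 and 0.06 m and y of car2 in the frame of box_in between -0.143 and 0.143 m and z of car2 in the frame of box_in between -0.006 and 0.008 m and x of car3 in the frame of box_in between -0.06 and 0.06 m and y of car3 in the frame of box_in between -0.143 and 0.143 m and z of car3 in the frame of box_in between -0.006 and 0.008 m and x of car4 in the frame of box_in between -0.06 and 0.06 m and y of car4 in the frame of box_in between -0.143 and 0.143 m and z of car4 in the frame of box_in between -0.006 and 0.008 m and value of joint lid below 0.035 rad and contact force between each of the arm, the fingers and lid below 0.5 N), for 0.3 s.
4. the reader is held steady, square to the card, its focus on the middle of the card, for 3 s (distance between focus and label below 0.02 m and angle between the z axis of reader and the z axis of label, either way round below 0.26 rad and linear speed of reader below 0.03 m/s and value of joint lid below 0.035 rad and contact force between the fingers and reader above 0.5 N), for 3 s.
At the end, for the whole second after the job is handed in: Every car present stands upright (within 0.2 rad) on the inner floor of the box, the lid is shut and latched (below 0.035 rad), and the reader stands upright at rest on its pad within 30 mm of the pad's centre (x of car1 in the frame of box_in between -0.06 and 0.06 m and y of car1 in the frame of box_in between -0.143 and 0.143 m and z of car1 in the frame of box_in between -0.006 and 0.008 m and angle between each of car1, car2, car3, car4's own z axis and vertical below 0.2 rad and x of car2 in the frame of box_in between -0.06 and 0.06 m and y of car2 in the frame of box_in between -0.143 and 0.143 m and z of car2 in the frame of box_in between -0.006 and 0.008 m and x of car3 in the frame of box_in between -0.06 and 0.06 m and y of car3 in the frame of box_in between -0.143 and 0.143 m and z of car3 in the frame of box_in between -0.006 and 0.008 m and x of car4 in the frame of box_in between -0.06 and 0.06 m and y of car4 in the frame of box_in between -0.143 and 0.143 m and z of car4 in the frame of box_in between -0.006 and 0.008 m and value of joint lid below 0.035 rad and horizontal distance between reader and pad below 0.03 m and z of reader in the frame of pad below 0.012 m and angle between reader's own z axis and vertical below 0.1 rad and linear speed of reader below 0.02 m/s); the robot touches nothing.
It fails at once if a bystander is moved more than 50 mm (distance of any of jar1, jar2, glue, spraycan, tape, driver, watercup from where it was at the start of the episode above 0.05 m).
It fails at once if a jar, bottle, can or the cup is knocked over (angle between any of jar1, jar2, glue, spraycan, watercup's own z axis and vertical above 0.7 rad).
It fails at once if the reader is knocked over (angle between reader's own z axis and vertical above 1.1 rad).
Of car1, car2, car3, car4 only 2 to 4 are there at a start; the rules pass over those that are not, and their reading is None.
At some moment in a run one of car1, car2, car3, car4 may be knocked a few centimetres aside while the robot is not near it.
It also fails if it takes over 210 s, if anything falls off the work surface, if the arm or the gripper's body presses on something with over 40 N, if the wrist force passes 120 N, or if a joint passes its speed limit or range.

## Working session

There is one attempt and no reset: what is moved stays moved. The work goes in short steps, Python scripts to look and compute and a tool call to move; the robot and the scene stay as the last step left them, time stands still between calls to the robot, and variables do not carry over. Pictures are saved under pics/ and viewed, at most 14 in all, crops included, and the job is handed in when it is done.

Besides the shell and the picture viewer there is one more tool, called after "Emit:" as name(argument=value, ...) on one line, values as JSON. servo_tool: Moves the arm, as the interface text tells. Its arguments: {"type":"object","properties":{"increments":{"type":"array"},"force":{"type":"number"}},"required":["increments"]}

```bash
mkdir -p pics
cat > h.py <<'E'
import numpy as np, cv2
from plant import read_state, read_camera, camera_params, close_job
from scipy.spatial.transform import Rotation as R
def cam(n):
    p=camera_params(n); im,d=read_camera(n); return p,im,d
def pts(p,d):  # world xyz per pixel from depth (pinhole)
    v,u=np.mgrid[:d.shape[0],:d.shape[1]]
    c=np.stack([(u-p['cx'])/p['fx']*d,(v-p['cy'])/p['fy']*d,d],-1)
    Rm=R.from_rotvec(p['rvec']).as_matrix()
    return (c-np.array(p['tvec']))@Rm
def save(n,im): cv2.imwrite('pics/'+n+'.png',im[...,::-1])
E
python3 - <<'E'
from h import *
s=read_state(); print(s['t'],s['tool_pos'],s['orientation'],s['opening'])
for n in ('top','side'):
    p,im,d=cam(n); np.savez(n+'.npz',im=im,d=d,w=pts(p,d)); save(n+'0',cv2.resize(im,(800,600)))
    print(n,p)
E
```

```text
0.0 [0.21787158 0.55880026 0.40370067] [-5.80577766e-01 -3.08701551e+00  2.77428443e-03] 0.09285202503034781
top {'fx': 454.8380036500652, 'fy': 454.8380036500652, 'cx': 245.27968369175917, 'cy': 200.51848748266008, 'rvec': array([ 2.15408257, -2.15828277,  0.10686602]), 'tvec': array([0.04579212, 0.4834859 , 1.33185323])}
side {'fx': 464.80995690261125, 'fy': 464.80995690261125, 'cx': 255.05434501323094, 'cy': 190.81700183488186, 'rvec': array([ 0.65660416, -2.63677153,  1.11827693]), 'tvec': array([0.4640404 , 0.18140134, 1.51127863])}
```

```bash
ls pics
```

```text
side0.png
top0.png
```

View pics/top0.png

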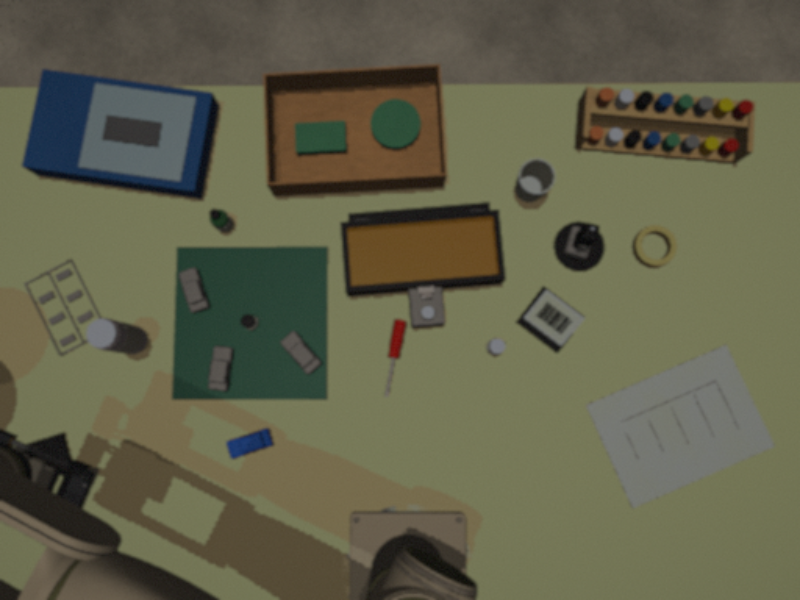

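View pics/side0.png

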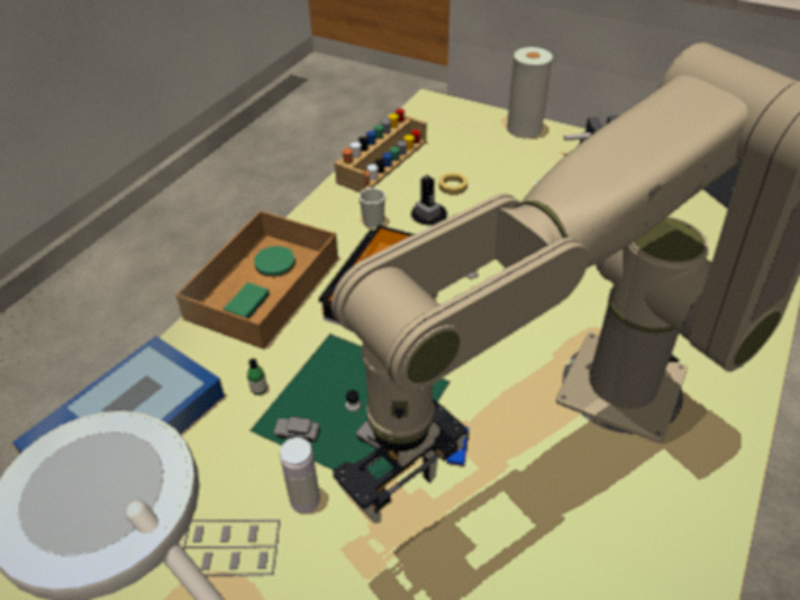

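Top view: three grey cars on the mat at about (193,290), (220,368) and (300,352), with a jar at (248,321) between them. The box is at (423,250), the button at (428,312), the reader on its pad at (580,243) and the card at (551,318). The screwdriver lies at (397,350). The blue decoy is at (250,443). In the side view the arm hides much of this area.

Run:
```python
from h import *
z=np.load('top.npz'); w=z['w']; im=z['im'].astype(int); s=.64
H,S,V=cv2.split(cv2.cvtColor(z['im'],cv2.COLOR_RGB2HSV))
def med(x,y,r=2):
    u,v=int(x*s),int(y*s); print((x,y),np.median(w[v-r:v+r+1,u-r:u+r+1].reshape(-1,3),0).round(4), im[v,u])
for q in [(423,250),(428,312),(350,222),(250,260),(551,318),(582,240),(605,245),(496,346),(397,350),(248,321),(193,290),(220,368),(300,352),(188,275),(197,302)]: med(*q)
# cars: inside mat, height>12mm
x0,x1,y0,y1=[int(a*s) for a in (174,328,248,398)]
m=np.zeros(H.shape,np.uint8); m[y0:y1,x0:x1]=((w[...,2]>0.010)&(w[...,2]<0.05))[y0:y1,x0:x1]
n,l,st,c=cv2.connectedComponentsWithStats(m)
for i in range(1,n):
    if st[i,4]<30: continue
    P=w[l==i]; r=cv2.minAreaRect(P[:,:2].astype(np.float32)*1000)
    T=P[P[:,2]>0.026]; rt=cv2.minAreaRect(T[:,:2].astype(np.float32)*1000) if len(T)>5 else None
    print('blob',st[i],np.round(r[0]),np.round(r[1]),round(r[2]),np.percentile(P[:,2],[10,50,97]).round(4),'top',rt)
# amber lid
m=((H>8)&(H<22)&(S>150)&(V>60)).astype(np.uint8); m[:int(200*s)]=0;m[int(295*s):]=0;m[:,:int(335*s)]=0;m[:,int(510*s):]=0
P=w[m>0]; r=cv2.minAreaRect(P[:,:2].astype(np.float32)*1000); print('lid',r,np.median(P[:,2]))
# card white
m=((S<60)&(V>110)).astype(np.uint8); 
for nm,(a,b,c_,d) in dict(card=(515,285,590,355),button=(415,300,442,325),jar2=(484,334,508,358)).items():
    mm=np.zeros_like(m); sl=np.s_[int(b*s):int(d*s),int(a*s):int(c_*s)]; mm[sl]=m[sl]; mm[sl]&=1
    P=w[mm>0]; 
    if len(P): print(nm,len(P),cv2.minAreaRect(P[:,:2].astype(np.float32)*1000),P.mean(0),P.min(0),P.max(0))
```

```text
(423, 250) [ 0.6003 -0.0286  0.0585] [106  78  36]
(428, 312) [ 0.4839 -0.0363  0.0638] [119 121 126]
(350, 222) [0.6541 0.1075 0.0561] [28 29 27]
(250, 260) [ 0.5943  0.309  -0.0012] [41 66 54]
(551, 318) [ 0.4749 -0.272   0.0321] [66 67 60]
(582, 240) [ 0.6098 -0.3168  0.0982] [14 16 15]
(605, 245) [ 0.6227 -0.3895  0.0018] [101 102  74]
(496, 346) [ 0.4211 -0.1664  0.0384] [119 122 127]
(397, 350) [0.4135 0.019  0.0226] [111  21  16]
(248, 321) [0.4701 0.305  0.0354] [30 31 30]
(193, 290) [0.5309 0.4124 0.0317] [87 83 78]
(220, 368) [0.381  0.3567 0.0313] [88 84 79]
(300, 352) [0.4104 0.2031 0.0308] [91 86 81]
(188, 275) [0.5605 0.4256 0.0203] [85 81 76]
(197, 302) [0.5081 0.405  0.0238] [62 59 57]
blob [115 171  19  29 342] [534. 414.] [85. 36.] 20 [0.0156 0.0236 0.0367] top ((533.5214233398438, 414.6260986328125), (54.902931213378906, 32.35564041137695), 18.882183074951172)
blob [154 201  10  10  73] [470. 304.] [26. 25.] 90 [0.0288 0.0346 0.0395] top ((470.05426025390625, 303.7532653808594), (25.39834213256836, 24.68596649169922), 87.94498443603516)
blob [180 212  26  28 337] [
[... 429 characters left out ...]
235473633) 0.05781311273054331
card 404 ((398.90753173828125, -164.2899932861328), (95.12847137451172, 392.547607421875), 33.68339538574219) [ 0.47303695 -0.27898175  0.0426275 ] [ 0.32963238 -0.34664888 -0.00767604] [0.52115314 0.02541164 1.37854463]
button 44 ((482.9203796386719, -37.13881301879883), (20.42779541015625, 19.37464141845703), 68.40105438232422) [ 0.48270398 -0.03716426  0.06481808] [ 0.47176286 -0.04777966  0.05827948] [ 0.49249126 -0.02741705  0.0728261 ]
jar2 91 ((424.1481628417969, -175.7145233154297), (36.65692138671875, 30.213241577148438), 89.58890533447266) [ 0.42294609 -0.17154036  0.03300577] [ 0.4090509  -0.1940431  -0.00634905] [ 0.43927558 -0.15738403  0.04921152]
```

Run:
```python
from h import *
z=np.load('top.npz'); w=z['w']; d=z['d']; s=.64; ok=(d>.5)&(w[...,2]<.25)&(w[...,2]>-.02)
H,S,V=cv2.split(cv2.cvtColor(z['im'],cv2.COLOR_RGB2HSV))
def win(a,b,c,e):
    m=np.zeros(H.shape,bool); m[int(b*s):int(e*s),int(a*s):int(c*s)]=1; return m&ok
def rect(P): r=cv2.minAreaRect(P[:,:2].astype(np.float32)*1000); return [np.round(x,1) for x in r]
m=win(335,200,510,297)
P=w[m&(H>8)&(H<25)&(S>130)&(w[...,2]>.045)]; print('amber',len(P),rect(P),np.median(P,0).round(4))
P=w[m&(V<60)&(w[...,2]>.03)]; print('black+',len(P),rect(P))
P=w[win(405,285,447,330)&(w[...,2]>.04)]; print('housing',rect(P),np.median(P,0))
m=win(515,285,590,355)&(w[...,2]>.012); P=w[m]; print('stand',rect(P))
m=m&(S<60)&(V>100); P=w[m]; c=P.mean(0); print('card',len(P),rect(P),c.round(4))
m=win(515,285,590,355)&(w[...,2]>.018);P=w[m]
A=np.c_[P[:,:2]-c[:2],np.ones(len(P))]; k=np.linalg.lstsq(A,P[:,2],rcond=None)[0]; n=np.array([-k[0],-k[1],1]);n/=np.linalg.norm(n);print('n',n.round(3),np.arccos(n[2]))
for nm,a,lo in [('can',(80,310,150,358),.14),('canall',(80,310,150,358),.02),('pad+reader',(548,215,610,275),.003),('reader>30',(548,215,610,275),.028),('handle',(548,215,610,275),.09),('tray',(255,60,450,205),.02),('cup',(510,155,560,205),.06),('driver',(380,315,410,398),.006)]:
    P=w[win(*a)&(w[...,2]>lo)]; print(nm,len(P),rect(P) if len(P) else '',P.max(0).round(3) if len(P) else '')
```

```text
amber 3650 [array([600. , -28.2]), array([116.5, 282.5]), np.float64(4.5)] [ 0.6    -0.0288  0.0579]
black+ 1475 [array([607.7, -28.2]), array([153.6, 297.6]), np.float64(4.6)]
housing [array([497.1, -34.5]), array([75.9, 76.7]), np.float64(0.4)] [ 0.50029379 -0.03612415  0.04846165]
stand [array([ 470.1, -275. ]), array([90.5, 77.4]), np.float64(52.5)]
card 461 [array([ 474.6, -279.3]), array([89.1, 65.1]), np.float64(52.7)] [ 0.4755 -0.2798  0.0338]
n [-0.304  0.231  0.925] 0.3910033603824482
can 357 [array([435.7, 530.1]), array([51.9, 53.9]), np.float64(32.0)] [0.462 0.559 0.166]
canall 653 [array([435.1, 529.6]), array([53.4, 54.5]), np.float64(29.4)] [0.462 0.559 0.166]
pad+reader 751 [array([ 621.7, -335.7]), array([119.1, 118.6]), np.float64(87.9)] [ 0.682 -0.276  0.122]
reader>30 340 [array([ 620.4, -330.3]), array([44.4, 56.7]), np.float64(71.3)] [ 0.652 -0.303  0.122]
handle 134 [array([ 619.9, -329.9]), array([25.9, 31.8]), np.float64(70.6)] [ 0.637 -0.315  0.122]
tray 3541 [array([840.8, 100. ]), array([224.2, 341. ]), np.float64(3.0)] [0.96  0.272 0.089]
cup 216 [array([ 735.1, -242.6]), array([68.5, 67.4]), np.float64(26.4)] [ 0.77  -0.209  0.093]
driver 263 [array([400.9,  25.1]), array([ 47.2, 147.8]), np.float64(86.9)] [0.475 0.052 0.032]
```

```bash
cat >> h.py <<'E'
BOX=np.array([.600,-.0283,.010]); BA=np.deg2rad(4.5)
def b2w(x,y,z): c,s=np.cos(BA),np.sin(BA); return BOX+[c*x-s*y,s*x+c*y,z]
def down(phi):  # close axis at phi deg
    p=np.deg2rad(phi); y=np.array([np.cos(p),np.sin(p),0]); z=np.array([0,0,-1.]); return np.c_[np.cross(y,z),y,z]
def step(pos,Rt,st=None,sym=True):
    s=st or read_state(); R0=R.from_rotvec(s['orientation'])
    best=None
    for k in ((0,np.pi) if sym else (0,)):
        D=R0.inv()*R.from_matrix(Rt)*R.from_rotvec([0,0,k]); v=D.as_rotvec()
        if best is None or np.linalg.norm(v)<np.linalg.norm(best): best=v
    print('pos',np.round(s['tool_pos'],4),'slide',(R0.inv().apply(np.array(pos)-s['tool_pos'])*1000).round(1),'dr',best.round(3),'q6 %.2f t %.2f op %.4f F'%(s['q'][5],s['t'],s['opening']),np.round(s['force'],1))
def Rcur(): return R.from_rotvec(read_state()['orientation']).as_matrix()
E
python3 - <<'E'
from h import *
print(Rcur().round(3))
step([.4825,-.037,.30],down(94.5))
step([.4825,-.037,.30],down(94.5),sym=False)
step([.4825,-.037,.30],down(-85.5),sym=False)
E
```

```text
[[-0.932  0.363 -0.001]
 [ 0.363  0.932 -0.001]
 [ 0.    -0.002 -1.   ]]
pos [0.2179 0.5588 0.4038] slide [-463.  -458.8  104.5] dr [-0.002 -0.001 -0.45 ] q6 -0.09 t 0.10 op 0.0928 F [ 0.3 -0.4 -0.2]
pos [0.2179 0.5588 0.4038] slide [-463.  -458.8  104.5] dr [-0.002 -0.001 -0.45 ] q6 -0.09 t 0.10 op 0.0928 F [ 0.3 -0.4 -0.2]
pos [0.2179 0.5588 0.4038] slide [-463.  -458.8  104.5] dr [-1.000e-03  2.000e-03  2.691e+00] q6 -0.09 t 0.10 op 0.0928 F [ 0.3 -0.4 -0.2]
```

Emit:
servo_tool(increments=[{"slide":[-463,-459,104],"dr":[0,0,-0.45],"jaw":1},{"slide":[-463,-459,104],"dr":[0,0,-0.45],"jaw":1},{"slide":[-463,-459,104],"dr":[0,0,-0.45],"jaw":1},{"slide":[-463,-459,104],"dr":[0,0,-0.45],"jaw":1},{"slide":[-463,-459,104],"dr":[0,0,-0.45],"jaw":1},{"slide":[-463,-459,104],"dr":[0,0,-0.45],"jaw":1},{"slide":[-463,-459,104],"dr":[0,0,-0.45],"jaw":1},{"slide":[-463,-459,104],"dr":[0,0,-0.45],"jaw":1},{"slide":[-463,-459,104],"dr":[0,0,-0.45],"jaw":1},{"slide":[-463,-459,104],"dr":[0,0,-0.45],"jaw":1},{"slide":[-463,-459,104],"dr":[0,0,-0.45],"jaw":1},{"slide":[-463,-459,104],"dr":[0,0,-0.45],"jaw":1},{"slide":[-463,-459,104],"dr":[0,0,-0.45],"jaw":1},{"slide":[-463,-459,104],"dr":[0,0,-0.45],"jaw":1},{"slide":[-463,-459,104],"dr":[0,0,-0.45],"jaw":1},{"slide":[-463,-459,104],"dr":[0,0,-0.45],"jaw":1},{"slide":[-463,-459,104],"dr":[0,0,-0.45],"jaw":1}])

```text
t: 1.8
tool_pos: [0.4822, -0.0355, 0.3008]
orientation: [0.125, -3.139, -0.001]
force: [0.0, 0.4, -0.6]
opening: 0.0007
gripper_force: 0.0
```

Run:
```python
from h import *
step([.4825,-.037,.247],down(94.5))
```

```text
pos [ 0.4822 -0.0355  0.3008] slide [-0.2 -1.5 53.8] dr [ 0.    -0.     0.001] q6 -1.83 t 1.80 op 0.0007 F [ 0.   0.4 -0.6]
```

Emit:
servo_tool(increments=[{"slide":[0,-1,40],"dr":[0,0,0],"jaw":1},{"slide":[0,-1,45],"dr":[0,0,0],"jaw":1},{"slide":[0,-1,50],"dr":[0,0,0],"jaw":1},{"slide":[0,-1,54],"dr":[0,0,0],"jaw":1},{"slide":[0,-1,56],"dr":[0,0,0],"jaw":1},{"slide":[0,-1,56],"dr":[0,0,0],"jaw":1}])

```text
t: 2.4
tool_pos: [0.483, -0.0374, 0.2464]
orientation: [-0.123, 3.138, 0.001]
force: [-4.3, 2.6, 7.0]
opening: 0.0005
gripper_force: 3.7
```

Emit:
servo_tool(increments=[{"slide":[0,0,0],"dr":[0,0,0],"jaw":1},{"slide":[0,0,0],"dr":[0,0,0],"jaw":1},{"slide":[0,0,-60],"dr":[0,0,0],"jaw":0},{"slide":[0,0,-100],"dr":[0,0,0],"jaw":0},{"slide":[0,0,-100],"dr":[0,0,0],"jaw":0},{"slide":[0,0,-100],"dr":[0,0,0],"jaw":0}])

```text
t: 3.0
tool_pos: [0.4836, -0.038, 0.3475]
orientation: [-0.123, 3.134, -0.002]
force: [0.4, -0.5, -0.4]
opening: 0.0276
gripper_force: 0.0
```

```bash
cat > cars.py <<'E'
from h import *
p,im,d=cam('top'); w=pts(p,d); ok=(d>.5)&(w[...,2]>-.02)&(w[...,2]<.25)
def blobs(x0,x1,y0,y1,lo,hi,mn=40):
    m=(ok&(w[...,0]>x0)&(w[...,0]<x1)&(w[...,1]>y0)&(w[...,1]<y1)&(w[...,2]>lo)&(w[...,2]<hi)).astype(np.uint8)
    n,l,st,c=cv2.connectedComponentsWithStats(m)
    for i in range(1,n):
        if st[i,4]<mn: continue
        P=w[l==i]; (c,(a,b),t)=cv2.minAreaRect(P[:,:2].astype(np.float32)*1000)
        print(np.round(c),round(a),round(b),'long axis deg',round((t if a>b else t+90),1),'zmed',np.median(P[:,2]).round(4))
E
python3 - <<'E'
from cars import *
save('top1',im)
blobs(.31,.62,.13,.48,.010,.05)
P=w[ok&(w[...,2]>.12)&(abs(w[...,0]-.67)<.06)&(abs(w[...,1]+.03)<.16)]; print('lid',len(P),np.median(P,0),P.max(0))
step([.411,.205,.30],down(131))
E
```

```text
[534. 414.] 86 37 long axis deg 20.8 zmed 0.0228
[470. 304.] 26 25 long axis deg 89.6 zmed 0.0341
[411. 205.] 85 36 long axis deg 41.6 zmed 0.024
[381. 358.] 37 84 long axis deg 174.7 zmed 0.0236
lid 1017 [ 0.66656537 -0.02351718  0.17573142] [0.68658873 0.12695091 0.20253384]
pos [ 0.4829 -0.0379  0.3455] slide [ 52.8 247.8  45.2] dr [-0.001  0.002 -0.637] q6 -1.83 t 3.05 op 0.0324 F [-0.3 -0.2 -0.8]
```

Emit:
servo_tool(increments=[{"slide":[53,248,45],"dr":[0,0,-0.64],"jaw":0},{"slide":[53,248,45],"dr":[0,0,-0.64],"jaw":0},{"slide":[53,248,45],"dr":[0,0,-0.64],"jaw":0},{"slide":[53,248,45],"dr":[0,0,-0.64],"jaw":0},{"slide":[53,248,45],"dr":[0,0,-0.64],"jaw":0},{"slide":[53,248,45],"dr":[0,0,-0.64],"jaw":0},{"slide":[53,248,45],"dr":[0,0,-0.64],"jaw":0},{"slide":[53,248,45],"dr":[0,0,-0.64],"jaw":0},{"slide":[53,248,45],"dr":[0,0,-0.64],"jaw":0},{"slide":[53,248,45],"dr":[0,0,-0.64],"jaw":0}])

```text
t: 4.05
tool_pos: [0.4111, 0.204, 0.2999]
orientation: [-1.1, 2.942, -0.0]
force: [-0.2, -0.3, 0.7]
opening: 0.0933
gripper_force: 0.0
```

Run:
```python
from h import *
p,im,d=cam('wrist'); save('w1',im)
step([.411,.205,.191],down(131.5))
```

```text
pos [0.411  0.2042 0.2999] slide [ -0.5   0.7 108.9] dr [-0.     0.    -0.009] q6 -1.94 t 4.10 op 0.0929 F [ 1.3  0.1 -0.3]
```

View pics/w1.png

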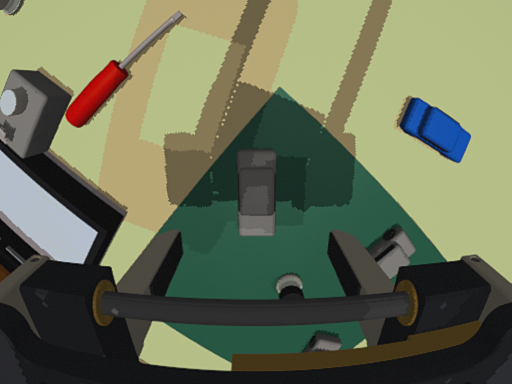

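Wrist view: car B lies square between the fingers at (257,193), and the jar and other cars are clear. I'll descend and grasp.

Emit:
servo_tool(force=15, increments=[{"slide":[0,1,40],"dr":[0,0,0],"jaw":0},{"slide":[0,1,80],"dr":[0,0,0],"jaw":0},{"slide":[0,1,100],"dr":[0,0,0],"jaw":0},{"slide":[0,1,109],"dr":[0,0,0],"jaw":0},{"slide":[0,1,109],"dr":[0,0,0],"jaw":0},{"slide":[0,1,109],"dr":[0,0,0],"jaw":1},{"slide":[0,1,109],"dr":[0,0,0],"jaw":1},{"slide":[0,1,109],"dr":[0,0,0],"jaw":1},{"slide":[0,1,109],"dr":[0,0,0],"jaw":1},{"slide":[0,1,109],"dr":[0,0,0],"jaw":1},{"slide":[0,1,109],"dr":[0,0,0],"jaw":1},{"slide":[0,1,109],"dr":[0,0,0],"jaw":1},{"slide":[0,1,109],"dr":[0,0,0],"jaw":1},{"slide":[0,1,80],"dr":[0,0,0],"jaw":1},{"slide":[0,1,40],"dr":[0,0,0],"jaw":1},{"slide":[0,1,0],"dr":[0,0,0],"jaw":1},{"slide":[0,1,0],"dr":[0,0,0],"jaw":1}])

```text
t: 5.8
tool_pos: [0.4119, 0.2069, 0.3059]
orientation: [-1.101, 2.932, -0.0]
force: [0.8, -0.2, 0.6]
opening: 0.036
gripper_force: 15.0
```

Run:
```python
from h import *
step(b2w(-.006,.085,.29),down(94.5))
step(b2w(-.006,0,.29),down(94.5))
step(b2w(-.006,-.085,.29),down(94.5))
```

```text
pos [0.4119 0.2069 0.3059] slide [ -32.8 -229.1    7. ] dr [-0.    0.01  0.64] q6 -1.94 t 5.80 op 0.0360 F [ 0.8 -0.2  0.6]
pos [0.4119 0.2069 0.3059] slide [  18.  -297.3    6.8] dr [-0.    0.01  0.64] q6 -1.94 t 5.80 op 0.0360 F [ 0.8 -0.2  0.6]
pos [0.4119 0.2069 0.3059] slide [  68.7 -365.5    6.6] dr [-0.    0.01  0.64] q6 -1.94 t 5.80 op 0.0360 F [ 0.8 -0.2  0.6]
```

Emit:
servo_tool(increments=[{"slide":[69,-365,7],"dr":[0,0,0.64],"jaw":1},{"slide":[69,-365,7],"dr":[0,0,0.64],"jaw":1},{"slide":[69,-365,7],"dr":[0,0,0.64],"jaw":1},{"slide":[69,-365,7],"dr":[0,0,0.64],"jaw":1},{"slide":[69,-365,7],"dr":[0,0,0.64],"jaw":1},{"slide":[69,-365,7],"dr":[0,0,0.64],"jaw":1},{"slide":[69,-365,7],"dr":[0,0,0.64],"jaw":1},{"slide":[69,-365,7],"dr":[0,0,0.64],"jaw":1},{"slide":[69,-365,7],"dr":[0,0,0.64],"jaw":1},{"slide":[69,-365,7],"dr":[0,0,0.64],"jaw":1},{"slide":[69,-365,7],"dr":[0,0,0.64],"jaw":1}])

```text
t: 6.9
tool_pos: [0.5974, -0.1132, 0.2919]
orientation: [0.124, -3.138, -0.001]
force: [-0.0, 0.8, -0.8]
opening: 0.0358
gripper_force: 15.0
```

Run:
```python
from h import *
from cars import *
blobs(.31,.62,.13,.48,.010,.05)
P=w[ok&(w[...,2]>.12)&(abs(w[...,0]-.67)<.06)&(abs(w[...,1]+.03)<.16)]
step(b2w(-.006,-.085,.193),down(94.5))
```

```text
[533. 414.] 85 37 long axis deg 19.1 zmed 0.0236
[470. 304.] 26 24 long axis deg 8.8 zmed 0.0349
[381. 358.] 38 84 long axis deg 176.3 zmed 0.0232
pos [ 0.5975 -0.113   0.2923] slide [-3.2 -0.8 89.2] dr [ 0.001 -0.001  0.001] q6 -1.92 t 6.95 op 0.0361 F [-0.  -0.6 -0.4]
```

Emit:
servo_tool(increments=[{"slide":[-3,-1,40],"dr":[0,0,0],"jaw":1},{"slide":[-3,-1,70],"dr":[0,0,0],"jaw":1},{"slide":[-3,-1,85],"dr":[0,0,0],"jaw":1},{"slide":[-3,-1,89],"dr":[0,0,0],"jaw":1},{"slide":[-3,-1,90],"dr":[0,0,0],"jaw":1},{"slide":[-3,-1,90],"dr":[0,0,0],"jaw":0.4},{"slide":[-3,-1,90],"dr":[0,0,0],"jaw":0.4},{"slide":[-3,-1,90],"dr":[0,0,0],"jaw":0.4},{"slide":[-3,-1,90],"dr":[0,0,0],"jaw":0.4},{"slide":[-3,-1,90],"dr":[0,0,0],"jaw":0.4},{"slide":[-3,-1,50],"dr":[0,0,0],"jaw":0.4},{"slide":[-3,-1,0],"dr":[0,0,0],"jaw":0.4},{"slide":[-3,-1,-15],"dr":[0,0,0],"jaw":0}])

```text
t: 8.25
tool_pos: [0.6027, -0.1154, 0.3141]
orientation: [-0.122, 3.131, -0.004]
force: [1.4, -0.3, 0.5]
opening: 0.0601
gripper_force: 0.0
```

Run:
```python
from h import *
step([.3815,.358,.30],down(84.5))
step([.534,.414,.30],down(110.0))
```

```text
pos [ 0.6027 -0.1154  0.3141] slide [183.6 489.3  11.3] dr [-0.002  0.008  0.174] q6 -1.92 t 8.25 op 0.0601 F [ 1.4 -0.3  0.5]
pos [ 0.6027 -0.1154  0.3141] slide [ 27.2 533.2  12.4] dr [-0.004  0.007 -0.271] q6 -1.92 t 8.25 op 0.0601 F [ 1.4 -0.3  0.5]
```

Emit:
servo_tool(increments=[{"slide":[27,533,12],"dr":[0,0,-0.27],"jaw":0},{"slide":[27,533,12],"dr":[0,0,-0.27],"jaw":0},{"slide":[27,533,12],"dr":[0,0,-0.27],"jaw":0},{"slide":[27,533,12],"dr":[0,0,-0.27],"jaw":0},{"slide":[27,533,12],"dr":[0,0,-0.27],"jaw":0},{"slide":[27,533,12],"dr":[0,0,-0.27],"jaw":0},{"slide":[27,533,12],"dr":[0,0,-0.27],"jaw":0},{"slide":[27,533,12],"dr":[0,0,-0.27],"jaw":0},{"slide":[27,533,12],"dr":[0,0,-0.27],"jaw":0},{"slide":[27,533,12],"dr":[0,0,-0.27],"jaw":0},{"slide":[27,533,12],"dr":[0,0,-0.27],"jaw":0},{"slide":[27,533,12],"dr":[0,0,-0.27],"jaw":0},{"slide":[27,533,12],"dr":[0,0,-0.27],"jaw":0},{"slide":[27,533,12],"dr":[0,0,-0.27],"jaw":0}])

```text
t: 9.65
tool_pos: [0.5328, 0.4134, 0.2954]
orientation: [0.543, -3.094, 0.001]
force: [0.5, -0.8, -0.4]
opening: 0.0928
gripper_force: 0.0
```

Run:
```python
from cars import *
blobs(.28,.66,.10,.52,.010,.05)
print('box');blobs(.52,.66,-.17,.11,.022,.06)
save('top2',im[60:260,100:420])
p,im,d=cam('wrist'); save('w2',im)
step([.534,.414,.191],down(110.5))
```

```text
[581. 111.] 122 22 long axis deg 0.8 zmed 0.0317
[523. 403.] 55 23 long axis deg 23.3 zmed 0.0286
[470. 304.] 25 25 long axis deg 145.6 zmed 0.0353
[393. 350.] 21 57 long axis deg 172.8 zmed 0.0216
box
[655.  32.] 10 154 long axis deg 91.2 zmed 0.0469
[ 602. -114.] 84 37 long axis deg 4.2 zmed 0.0339
[533. -30.] 26 277 long axis deg 92.2 zmed 0.0479
pos [0.5331 0.413  0.2957] slide [ -1.2   0.7 104.7] dr [-0.    -0.    -0.011] q6 -1.33 t 9.75 op 0.0926 F [-0.4 -0.6  0.1]
```

View pics/w2.png

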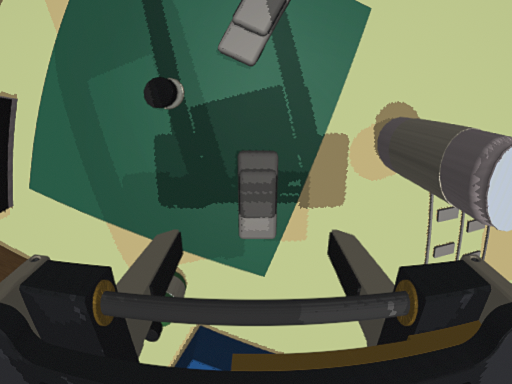

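Car A is centred at (257,195), and the can and glue bottle are clear of the finger path. The first car stands in the box at (602,-114) mm.

Emit:
servo_tool(increments=[{"slide":[-1,1,40],"dr":[0,0,-0.01],"jaw":0},{"slide":[-1,1,80],"dr":[0,0,-0.01],"jaw":0},{"slide":[-1,1,97],"dr":[0,0,-0.01],"jaw":0},{"slide":[-1,1,105],"dr":[0,0,-0.01],"jaw":0},{"slide":[-1,1,105],"dr":[0,0,-0.01],"jaw":0},{"slide":[-1,1,105],"dr":[0,0,-0.01],"jaw":1},{"slide":[-1,1,105],"dr":[0,0,-0.01],"jaw":1},{"slide":[-1,1,105],"dr":[0,0,-0.01],"jaw":1},{"slide":[-1,1,105],"dr":[0,0,-0.01],"jaw":1},{"slide":[-1,1,105],"dr":[0,0,-0.01],"jaw":1},{"slide":[-1,1,105],"dr":[0,0,-0.01],"jaw":1},{"slide":[-1,1,105],"dr":[0,0,-0.01],"jaw":1},{"slide":[-1,1,105],"dr":[0,0,-0.01],"jaw":1},{"slide":[-1,1,70],"dr":[0,0,-0.01],"jaw":1},{"slide":[-1,1,30],"dr":[0,0,-0.01],"jaw":1},{"slide":[-1,1,-4],"dr":[0,0,-0.01],"jaw":1},{"slide":[-1,1,-4],"dr":[0,0,-0.01],"jaw":1}])

```text
t: 11.45
tool_pos: [0.5348, 0.4168, 0.3071]
orientation: [-0.558, 3.082, 0.007]
force: [1.2, -0.1, 0.7]
opening: 0.0363
gripper_force: 15.0
```

Run:
```python
from h import *
step(b2w(-.006,.0,.29),down(94.5))
```

```text
pos [0.5348 0.4168 0.3071] slide [ 100.9 -438.     5. ] dr [0.004 0.01  0.28 ] q6 -1.34 t 11.45 op 0.0363 F [ 1.2 -0.1  0.7]
```

Emit:
servo_tool(increments=[{"slide":[100,-438,6],"dr":[0,0,0.28],"jaw":1},{"slide":[100,-438,6],"dr":[0,0,0.28],"jaw":1},{"slide":[100,-438,6],"dr":[0,0,0.28],"jaw":1},{"slide":[100,-438,6],"dr":[0,0,0.28],"jaw":1},{"slide":[100,-438,6],"dr":[0,0,0.28],"jaw":1},{"slide":[100,-438,6],"dr":[0,0,0.28],"jaw":1},{"slide":[100,-438,6],"dr":[0,0,0.28],"jaw":1},{"slide":[100,-438,6],"dr":[0,0,0.28],"jaw":1},{"slide":[100,-438,6],"dr":[0,0,0.28],"jaw":1},{"slide":[100,-438,6],"dr":[0,0,0.28],"jaw":1},{"slide":[100,-438,6],"dr":[0,0,0.28],"jaw":1},{"slide":[100,-438,6],"dr":[0,0,0.28],"jaw":1}])

```text
t: 12.65
tool_pos: [0.5927, -0.0288, 0.293]
orientation: [0.123, -3.138, -0.001]
force: [-1.0, -0.0, -0.3]
opening: 0.0359
gripper_force: 15.0
```

Run:
```python
from h import *
from cars import *
blobs(.28,.62,.13,.48,.010,.05)
step(b2w(-.006,.0,.193),down(94.5))
```

```text
[470. 304.] 25 25 long axis deg 99.8 zmed 0.0352
[381. 359.] 39 84 long axis deg 172.9 zmed 0.0231
pos [ 0.5928 -0.0284  0.2932] slide [-1.3 -0.5 90.2] dr [ 0.001 -0.001  0.001] q6 -1.78 t 12.70 op 0.0362 F [-0.4 -0.4 -0.2]
```

Emit:
servo_tool(increments=[{"slide":[-1,0,40],"dr":[0,0,0],"jaw":1},{"slide":[-1,0,70],"dr":[0,0,0],"jaw":1},{"slide":[-1,0,85],"dr":[0,0,0],"jaw":1},{"slide":[-1,0,90],"dr":[0,0,0],"jaw":1},{"slide":[-1,0,91],"dr":[0,0,0],"jaw":1},{"slide":[-1,0,91],"dr":[0,0,0],"jaw":0.4},{"slide":[-1,0,91],"dr":[0,0,0],"jaw":0.4},{"slide":[-1,0,91],"dr":[0,0,0],"jaw":0.4},{"slide":[-1,0,91],"dr":[0,0,0],"jaw":0.4},{"slide":[-1,0,91],"dr":[0,0,0],"jaw":0.4},{"slide":[-1,0,50],"dr":[0,0,0],"jaw":0.4},{"slide":[-1,0,0],"dr":[0,0,0],"jaw":0.4},{"slide":[-1,0,-15],"dr":[0,0,0],"jaw":0}])

```text
t: 14.0
tool_pos: [0.5957, -0.0299, 0.3151]
orientation: [-0.122, 3.131, -0.002]
force: [0.9, 0.8, 0.7]
opening: 0.0601
gripper_force: 0.0
```

Run:
```python
from h import *
step([.3815,.358,.30],down(84.5))
```

```text
pos [ 0.5957 -0.0299  0.3151] slide [183.4 403.4  12.9] dr [-0.001  0.008  0.174] q6 -1.78 t 14.00 op 0.0601 F [0.9 0.8 0.7]
```

Emit:
servo_tool(increments=[{"slide":[183,403,12],"dr":[0,0,0.17],"jaw":0},{"slide":[183,403,12],"dr":[0,0,0.17],"jaw":0},{"slide":[183,403,12],"dr":[0,0,0.17],"jaw":0},{"slide":[183,403,12],"dr":[0,0,0.17],"jaw":0},{"slide":[183,403,12],"dr":[0,0,0.17],"jaw":0},{"slide":[183,403,12],"dr":[0,0,0.17],"jaw":0},{"slide":[183,403,12],"dr":[0,0,0.17],"jaw":0},{"slide":[183,403,12],"dr":[0,0,0.17],"jaw":0},{"slide":[183,403,12],"dr":[0,0,0.17],"jaw":0},{"slide":[183,403,12],"dr":[0,0,0.17],"jaw":0},{"slide":[183,403,12],"dr":[0,0,0.17],"jaw":0},{"slide":[183,403,12],"dr":[0,0,0.17],"jaw":0},{"slide":[183,403,12],"dr":[0,0,0.17],"jaw":0}])

```text
t: 15.3
tool_pos: [0.3809, 0.3568, 0.2967]
orientation: [0.147, 3.138, -0.0]
force: [0.1, 0.0, -0.0]
opening: 0.0928
gripper_force: 0.0
```

Run:
```python
from cars import *
print('box');blobs(.52,.66,-.17,.11,.022,.06)
blobs(.28,.62,.13,.52,.010,.05)
p,im,d=cam('wrist'); save('w3',im)
step([.3815,.358,.191],down(84.0))
```

```text
box
[657.  34.] 9 151 long axis deg 93.3 zmed 0.0471
[ 601. -115.] 83 37 long axis deg 4.1 zmed 0.0348
[594. -29.] 83 36 long axis deg 3.6 zmed 0.0339
[531. -31.] 24 279 long axis deg 92.7 zmed 0.0478
[470. 304.] 25 25 long axis deg 89.7 zmed 0.0349
pos [0.3809 0.3569 0.2968] slide [ -0.5   1.2 105.8] dr [-0.     0.     0.011] q6 -0.82 t 15.40 op 0.0927 F [ 0.8 -0.7  0.1]
```

View pics/w3.png

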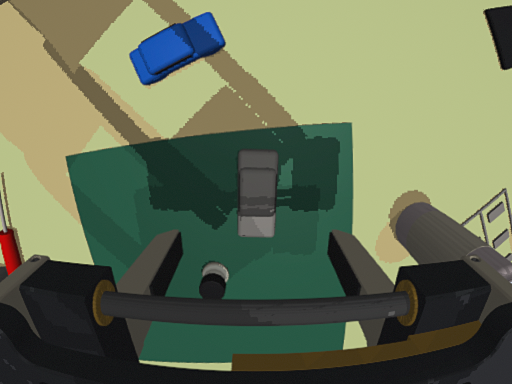

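Car C is centred at (257,193) and the jar is well forward of the fingers.

Emit:
servo_tool(increments=[{"slide":[0,1,40],"dr":[0,0,0.01],"jaw":0},{"slide":[0,1,80],"dr":[0,0,0.01],"jaw":0},{"slide":[0,1,98],"dr":[0,0,0.01],"jaw":0},{"slide":[0,1,106],"dr":[0,0,0.01],"jaw":0},{"slide":[0,1,106],"dr":[0,0,0.01],"jaw":0},{"slide":[0,1,106],"dr":[0,0,0.01],"jaw":1},{"slide":[0,1,106],"dr":[0,0,0.01],"jaw":1},{"slide":[0,1,106],"dr":[0,0,0.01],"jaw":1},{"slide":[0,1,106],"dr":[0,0,0.01],"jaw":1},{"slide":[0,1,106],"dr":[0,0,0.01],"jaw":1},{"slide":[0,1,106],"dr":[0,0,0.01],"jaw":1},{"slide":[0,1,106],"dr":[0,0,0.01],"jaw":1},{"slide":[0,1,106],"dr":[0,0,0.01],"jaw":1},{"slide":[0,1,70],"dr":[0,0,0.01],"jaw":1},{"slide":[0,1,30],"dr":[0,0,0.01],"jaw":1},{"slide":[0,1,-4],"dr":[0,0,0.01],"jaw":1},{"slide":[0,1,-4],"dr":[0,0,0.01],"jaw":1}])

```text
t: 17.1
tool_pos: [0.3818, 0.3601, 0.3067]
orientation: [0.159, 3.13, 0.01]
force: [0.7, 0.7, -0.4]
opening: 0.0359
gripper_force: 15.0
```

Run:
```python
from h import *
step(b2w(-.006,.085,.29),down(94.5))
```

```text
pos [0.3818 0.3601 0.3067] slide [-235.3 -281.8    6.5] dr [ 0.006  0.007 -0.18 ] q6 -0.81 t 17.10 op 0.0359 F [ 0.7  0.7 -0.4]
```

Emit:
servo_tool(increments=[{"slide":[-235,-282,6],"dr":[0,0,-0.18],"jaw":1},{"slide":[-235,-282,6],"dr":[0,0,-0.18],"jaw":1},{"slide":[-235,-282,6],"dr":[0,0,-0.18],"jaw":1},{"slide":[-235,-282,6],"dr":[0,0,-0.18],"jaw":1},{"slide":[-235,-282,6],"dr":[0,0,-0.18],"jaw":1},{"slide":[-235,-282,6],"dr":[0,0,-0.18],"jaw":1},{"slide":[-235,-282,6],"dr":[0,0,-0.18],"jaw":1},{"slide":[-235,-282,6],"dr":[0,0,-0.18],"jaw":1},{"slide":[-235,-282,6],"dr":[0,0,-0.18],"jaw":1},{"slide":[-235,-282,6],"dr":[0,0,-0.18],"jaw":1},{"slide":[-235,-282,6],"dr":[0,0,-0.18],"jaw":1}])

```text
t: 18.2
tool_pos: [0.5846, 0.0554, 0.294]
orientation: [0.124, -3.138, -0.001]
force: [-0.1, 0.3, -0.3]
opening: 0.036
gripper_force: 15.0
```

Run:
```python
from h import *
step(b2w(-.006,.085,.193),down(94.5))
```

```text
pos [0.5846 0.0554 0.294 ] slide [-2.9  0.3 91. ] dr [ 0.    -0.001  0.001] q6 -1.64 t 18.20 op 0.0360 F [-0.1  0.3 -0.3]
```

Emit:
servo_tool(increments=[{"slide":[-3,0,40],"dr":[0,0,0],"jaw":1},{"slide":[-3,0,70],"dr":[0,0,0],"jaw":1},{"slide":[-3,0,85],"dr":[0,0,0],"jaw":1},{"slide":[-3,0,90],"dr":[0,0,0],"jaw":1},{"slide":[-3,0,91],"dr":[0,0,0],"jaw":1},{"slide":[-3,0,91],"dr":[0,0,0],"jaw":0.4},{"slide":[-3,0,91],"dr":[0,0,0],"jaw":0.4},{"slide":[-3,0,91],"dr":[0,0,0],"jaw":0.4},{"slide":[-3,0,91],"dr":[0,0,0],"jaw":0.4},{"slide":[-3,0,91],"dr":[0,0,0],"jaw":0.4},{"slide":[-3,0,50],"dr":[0,0,0],"jaw":0.4},{"slide":[-3,0,0],"dr":[0,0,0],"jaw":0.4},{"slide":[10,0,-50],"dr":[0,0,0],"jaw":1},{"slide":[30,0,-90],"dr":[0,0,0],"jaw":1},{"slide":[50,0,-120],"dr":[0,0,0],"jaw":1},{"slide":[50,0,-135],"dr":[0,0,0],"jaw":1},{"slide":[50,0,-135],"dr":[0,0,0],"jaw":1}])

```text
t: 19.9
tool_pos: [0.5361, 0.0505, 0.4326]
orientation: [-0.122, 3.134, -0.0]
force: [1.7, -0.8, 0.3]
opening: 0.0206
gripper_force: 0.0
```

Run:
```python
from cars import *
print('mat');blobs(.28,.62,.13,.52,.010,.05)
print('box');blobs(.52,.66,-.17,.11,.022,.06)
save('top3',cv2.resize(im[70:280,80:400],(640,420)))
a=np.deg2rad(4.5)
Lw=w[ok&(w[...,2]>.06)&(w[...,0]>.64)&(w[...,0]<.72)&(abs(w[...,1]+.03)<.15)]; L=Lw-BOX; lx=L[:,0]*np.cos(a)+L[:,1]*np.sin(a); print('lid top edge box-x',np.percentile(lx,[5,50,95]).round(4),'z',Lw[:,2].max(),len(L))
step(b2w(.105,-.035,.415),down(94.5))
step(b2w(.105,-.035,.325),down(94.5))
```

```text
mat
[470. 304.] 25 25 long axis deg 5.1 zmed 0.0346
[436. 511.] 49 15 long axis deg 1.4 zmed 0.0307
box
[ 601. -114.] 84 36 long axis deg 4.9 zmed 0.0343
[554.  53.] 14 33 long axis deg 94.1 zmed 0.0284
[ 535. -109.] 22 121 long axis deg 93.9 zmed 0.0473
[529.  50.] 15 117 long axis deg 90.3 zmed 0.047
lid top edge box-x [0.0643 0.0664 0.0723] z 0.19199750287559966 644
pos [0.536  0.0505 0.4301] slide [-162.7 -118.5    5.4] dr [-0.     0.002 -0.   ] q6 -1.65 t 19.95 op 0.0163 F [-1.  -0.9 -0.1]
pos [0.536  0.0505 0.4301] slide [-162.5 -118.5   95.4] dr [-0.     0.002 -0.   ] q6 -1.65 t 19.95 op 0.0163 F [-1.  -0.9 -0.1]
```

View pics/top3.png

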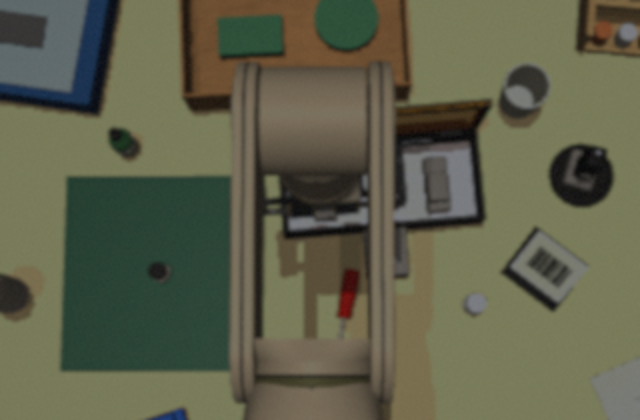

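The mat holds no cars now and the right car stands in the box at (437,182). The arm hides the other two, so I'll use the wrist camera.

Run:
```python
from h import *
p,im,d=cam('wrist'); save('w4',im)
```

```text
(no output)
```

View pics/w4.png

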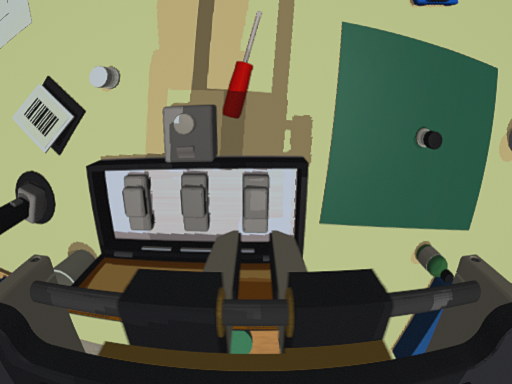

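All three cars stand on their wheels in the box, at (137,202), (195,200) and (257,200). Next I go behind the lid.

Emit:
servo_tool(increments=[{"slide":[-50,-80,3],"dr":[0,0,0],"jaw":1},{"slide":[-165,-82,3],"dr":[0,0,0],"jaw":1},{"slide":[-165,-82,3],"dr":[0,0,0],"jaw":1},{"slide":[-165,-82,3],"dr":[0,0,0],"jaw":1},{"slide":[-165,-82,3],"dr":[0,0,0],"jaw":1},{"slide":[-165,-82,3],"dr":[0,0,0],"jaw":1},{"slide":[-165,-82,40],"dr":[0,0,0],"jaw":1},{"slide":[-165,-82,80],"dr":[0,0,0],"jaw":1},{"slide":[-165,-82,95],"dr":[0,0,0],"jaw":1},{"slide":[-165,-82,95],"dr":[0,0,0],"jaw":1},{"slide":[-165,-82,95],"dr":[0,0,0],"jaw":1}])

```text
t: 21.1
tool_pos: [0.7063, -0.0181, 0.3366]
orientation: [-0.123, 3.138, -0.0]
force: [0.1, 0.4, 0.3]
opening: 0.0006
gripper_force: 0.0
```

Run:
```python
from h import *
for x,z in [(.105,.335),(.0758,.336),(.0484,.337),(.021,.3297),(-.0045,.315),(-.0257,.293),(-.04,.27),(-.045,.2556),(-.0465,.245)]:
    step(b2w(x,0,z-.01),down(94.5))
```

```text
pos [ 0.7063 -0.0181  0.3366] slide [ 1.7 -1.8  1.6] dr [-0.     0.002 -0.   ] q6 -1.75 t 21.10 op 0.0006 F [0.1 0.4 0.3]
pos [ 0.7063 -0.0181  0.3366] slide [30.9 -1.8  0.6] dr [-0.     0.002 -0.   ] q6 -1.75 t 21.10 op 0.0006 F [0.1 0.4 0.3]
pos [ 0.7063 -0.0181  0.3366] slide [58.3 -1.8 -0.5] dr [-0.     0.002 -0.   ] q6 -1.75 t 21.10 op 0.0006 F [0.1 0.4 0.3]
pos [ 0.7063 -0.0181  0.3366] slide [85.7 -1.8  6.8] dr [-0.     0.002 -0.   ] q6 -1.75 t 21.10 op 0.0006 F [0.1 0.4 0.3]
pos [ 0.7063 -0.0181  0.3366] slide [111.3  -1.8  21.4] dr [-0.     0.002 -0.   ] q6 -1.75 t 21.10 op 0.0006 F [0.1 0.4 0.3]
pos [ 0.7063 -0.0181  0.3366] slide [132.5  -1.8  43.4] dr [-0.     0.002 -0.   ] q6 -1.75 t 21.10 op 0.0006 F [0.1 0.4 0.3]
pos [ 0.7063 -0.0181  0.3366] slide [146.8  -1.8  66.4] dr [-0.     0.002 -0.   ] q6 -1.75 t 21.10 op 0.0006 F [0.1 0.4 0.3]
pos [ 0.7063 -0.0181  0.3366] slide [151.9  -1.8  80.8] dr [-0.     0.002 -0.   ] q6 -1.75 t 21.10 op 0.0006 F [0.1 0.4 0.3]
pos [ 0.7063 -0.0181  0.3366] slide [153.4  -1.8  91.4] dr [-0.     0.002 -0.   ] q6 -1.75 t 21.10 op 0.0006 F [0.1 0.4 0.3]
```

Emit:
servo_tool(increments=[{"slide":[15,-2,0],"dr":[0,0,0],"jaw":1},{"slide":[30,-2,0],"dr":[0,0,0],"jaw":1},{"slide":[40,-2,0],"dr":[0,0,0],"jaw":1},{"slide":[50,-2,-1],"dr":[0,0,0],"jaw":1},{"slide":[58,-2,-1],"dr":[0,0,0],"jaw":1},{"slide":[72,-2,3],"dr":[0,0,0],"jaw":1},{"slide":[86,-2,7],"dr":[0,0,0],"jaw":1},{"slide":[99,-2,13],"dr":[0,0,0],"jaw":1},{"slide":[111,-2,21],"dr":[0,0,0],"jaw":1},{"slide":[122,-2,31],"dr":[0,0,0],"jaw":1},{"slide":[132,-2,43],"dr":[0,0,0],"jaw":1},{"slide":[140,-2,54],"dr":[0,0,0],"jaw":1},{"slide":[147,-2,66],"dr":[0,0,0],"jaw":1},{"slide":[150,-2,74],"dr":[0,0,0],"jaw":1},{"slide":[152,-2,81],"dr":[0,0,0],"jaw":1},{"slide":[153,-2,86],"dr":[0,0,0],"jaw":1},{"slide":[153,-2,89],"dr":[0,0,0],"jaw":1},{"slide":[153,-2,92],"dr":[0,0,0],"jaw":1},{"slide":[153,-2,93],"dr":[0,0,0],"jaw":1}])

```text
t: 23.0
tool_pos: [0.5545, -0.0324, 0.244]
orientation: [-0.123, 3.139, -0.001]
force: [-12.4, 1.3, 28.7]
opening: 0.0004
gripper_force: 14.3
```

Emit:
servo_tool(increments=[{"slide":[0,0,-3],"dr":[0,0,0],"jaw":1},{"slide":[0,0,-15],"dr":[0,0,0],"jaw":1},{"slide":[0,0,-50],"dr":[0,0,0],"jaw":1},{"slide":[0,0,-90],"dr":[0,0,0],"jaw":1},{"slide":[0,0,-90],"dr":[0,0,0],"jaw":0},{"slide":[0,0,-90],"dr":[0,0,0],"jaw":0}])

```text
t: 23.6
tool_pos: [0.5544, -0.0323, 0.3332]
orientation: [-0.123, 3.137, -0.001]
force: [0.1, -0.0, -0.9]
opening: 0.012
gripper_force: 0.0
```

Run:
```python
from cars import *
m=ok&(w[...,0]>.55)&(w[...,0]<.66)&(w[...,1]>-.16)&(w[...,1]<-.10); print('z over box right',np.percentile(w[m][:,2],[5,50,95]).round(4))
m=ok&(w[...,0]>.54)&(w[...,0]<.56)&(w[...,1]>-.16)&(w[...,1]<.10); print('front',np.percentile(w[m][:,2],[5,50,95]).round(4))
step([.620,-.330,.32],down(70.6)); step([.620,-.330,.252],down(70.6))
step([.620,-.330,.32],down(-109.4),sym=False)
p,im,d=cam('wrist'); save('w5',im)
```

```text
z over box right [0.0548 0.0584 0.0608]
front [0.0533 0.0583 0.063 ]
pos [ 0.5539 -0.0322  0.3316] slide [ -42.7 -302.    11.5] dr [ 0.    -0.     0.417] q6 -1.80 t 23.65 op 0.0158 F [ 0.  -0.7 -0.3]
pos [ 0.5539 -0.0322  0.3316] slide [ -42.7 -302.    79.5] dr [ 0.    -0.     0.417] q6 -1.80 t 23.65 op 0.0158 F [ 0.  -0.7 -0.3]
pos [ 0.5539 -0.0322  0.3316] slide [ -42.7 -302.    11.5] dr [ 0.     0.    -2.725] q6 -1.80 t 23.65 op 0.0158 F [ 0.  -0.7 -0.3]
```

View pics/w5.png

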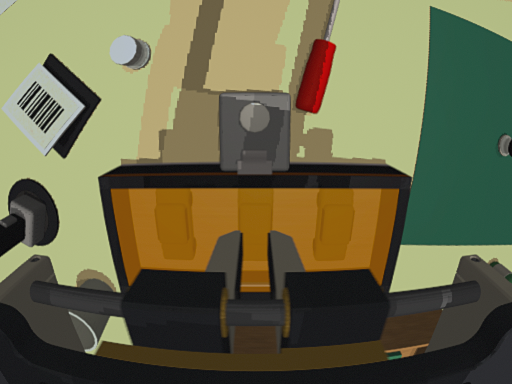

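Lid flat at z = 0.058 m and held without contact; the three cars show through the amber. Now the reader.

Emit:
servo_tool(increments=[{"slide":[-43,-302,-5],"dr":[0,0,0.417],"jaw":0},{"slide":[-43,-302,-5],"dr":[0,0,0.417],"jaw":0},{"slide":[-43,-302,-5],"dr":[0,0,0.417],"jaw":0},{"slide":[-43,-302,-5],"dr":[0,0,0.417],"jaw":0},{"slide":[-43,-302,-5],"dr":[0,0,0.417],"jaw":0},{"slide":[-43,-302,-5],"dr":[0,0,0.417],"jaw":0},{"slide":[-43,-302,-5],"dr":[0,0,0.417],"jaw":0},{"slide":[-43,-302,-5],"dr":[0,0,0.417],"jaw":0},{"slide":[-43,-302,-5],"dr":[0,0,0.417],"jaw":0},{"slide":[-43,-302,-5],"dr":[0,0,0.417],"jaw":0}])

```text
t: 24.7
tool_pos: [0.6205, -0.3283, 0.3363]
orientation: [-0.527, -3.096, -0.001]
force: [0.3, -0.1, -0.1]
opening: 0.0923
gripper_force: 0.0
```

Run:
```python
from cars import *
blobs(.56,.69,-.40,-.26,.09,.125,20)
p,im,d=cam('wrist'); save('w6',im)
step([.620,-.330,.252],down(70.6))
```

```text
pos [ 0.6206 -0.3284  0.337 ] slide [ 0.1 -1.7 85. ] dr [0.    0.    0.002] q6 -1.79 t 24.80 op 0.0927 F [-0.1  0.3 -0.7]
```

View pics/w6.png

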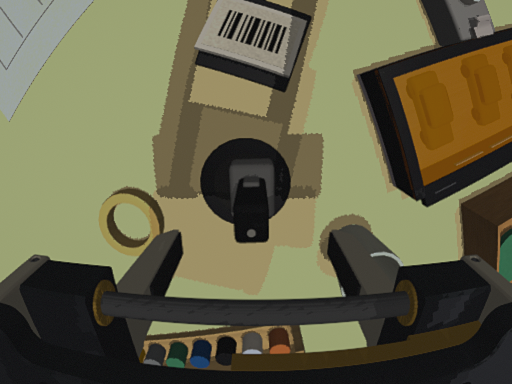

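The reader handle is upright, square and centred between the fingers at (251,210), and the cup and tape are clear. I'll descend and grip.

Emit:
servo_tool(force=25, increments=[{"slide":[0,-2,40],"dr":[0,0,0],"jaw":0},{"slide":[0,-2,70],"dr":[0,0,0],"jaw":0},{"slide":[0,-2,85],"dr":[0,0,0],"jaw":0},{"slide":[0,-2,85],"dr":[0,0,0],"jaw":0},{"slide":[0,-2,85],"dr":[0,0,0],"jaw":0},{"slide":[0,-2,85],"dr":[0,0,0],"jaw":1},{"slide":[0,-2,85],"dr":[0,0,0],"jaw":1},{"slide":[0,-2,85],"dr":[0,0,0],"jaw":1},{"slide":[0,-2,85],"dr":[0,0,0],"jaw":1},{"slide":[0,-2,85],"dr":[0,0,0],"jaw":1},{"slide":[0,-2,85],"dr":[0,0,0],"jaw":1},{"slide":[0,-2,85],"dr":[0,0,0],"jaw":1},{"slide":[0,-2,85],"dr":[0,0,0],"jaw":1},{"slide":[0,-2,85],"dr":[0,0,0],"jaw":1}])

```text
t: 26.2
tool_pos: [0.6198, -0.3318, 0.2517]
orientation: [-0.53, -3.097, -0.0]
force: [-1.6, -3.5, -1.7]
opening: 0.0261
gripper_force: 25.4
```

Run:
```python
from h import *
s=read_state(); print(s['tool_pos'],s['orientation'],s['opening'],s['gripper_force'])
# window offset ahead of TCP along tool z: 
off=s['tool_pos'][2]-.006; print('off',off)
a=np.deg2rad(142.7); n=np.array([.389*np.cos(a),.389*np.sin(a),.921]); n/=np.linalg.norm(n)
lab=np.array([.4755,-.2798,.035])
tcp=lab+n*(.060+off); print('tcp',tcp)
R0=R.from_rotvec(s['orientation']).as_matrix(); zt=-n
v=np.cross(R0[:,2],zt); A=R.from_rotvec(v/np.linalg.norm(v)*np.arccos(R0[:,2]@zt)).as_matrix(); Rt=A@R0
step(tcp,Rt,sym=False); step(tcp+n*.06,Rt,sym=False)
```

```text
[ 0.6197796  -0.33183984  0.25165927] [-5.29633553e-01 -3.09650767e+00 -1.50658442e-04] 0.026115724050467925 25.42083442211151
off 0.24565926605490918
tcp [ 0.38089633 -0.20773131  0.31657386]
pos [ 0.6198 -0.3318  0.2517] slide [266.6  37.7 -64.9] dr [ 0.123 -0.38  -0.   ] q6 -1.80 t 26.20 op 0.0261 F [-1.6 -3.5 -1.7]
pos [ 0.6198 -0.3318  0.2517] slide [ 288.8   44.8 -120.1] dr [ 0.123 -0.38  -0.   ] q6 -1.80 t 26.20 op 0.0261 F [-1.6 -3.5 -1.7]
```

Emit:
servo_tool(increments=[{"slide":[0,0,-30],"dr":[0,0,0],"jaw":1},{"slide":[0,0,-70],"dr":[0,0,0],"jaw":1},{"slide":[0,0,-110],"dr":[0,0,0],"jaw":1},{"slide":[40,6,-120],"dr":[0,0,0],"jaw":1},{"slide":[80,12,-120],"dr":[0.031,-0.095,0],"jaw":1},{"slide":[120,18,-120],"dr":[0.062,-0.19,0],"jaw":1},{"slide":[160,24,-120],"dr":[0.092,-0.285,0],"jaw":1},{"slide":[200,30,-120],"dr":[0.123,-0.38,0],"jaw":1},{"slide":[240,37,-120],"dr":[0.123,-0.38,0],"jaw":1},{"slide":[275,43,-120],"dr":[0.123,-0.38,0],"jaw":1},{"slide":[289,45,-120],"dr":[0.123,-0.38,0],"jaw":1},{"slide":[289,45,-120],"dr":[0.123,-0.38,0],"jaw":1},{"slide":[289,45,-120],"dr":[0.123,-0.38,0],"jaw":1},{"slide":[289,45,-120],"dr":[0.123,-0.38,0],"jaw":1}])

```text
t: 27.6
tool_pos: [0.3627, -0.1937, 0.3719]
orientation: [0.468, 2.736, -0.261]
force: [0.3, 0.4, -2.5]
opening: 0.0256
gripper_force: 25.0
```

Run:
```python
from h import *
a=np.deg2rad(142.7); n=np.array([.389*np.cos(a),.389*np.sin(a),.921]); n/=np.linalg.norm(n)
tcp=np.array([.4755,-.2798,.035])+n*.3057
s=read_state(); Rc=R.from_rotvec(s['orientation']).as_matrix(); print('angle',np.arccos(-Rc[:,2]@n),s['opening'],s['gripper_force'])
step(tcp,Rc,sym=False)
p,im,d=cam('wrist'); save('w7',im)
p,im,d=cam('side'); save('s7',im[40:240,150:420])
```

```text
angle 0.0003093518544188773 0.02564400765040838 24.95417833328247
pos [ 0.3627 -0.1937  0.3719] slide [ 0.3 -0.  59.8] dr [0. 0. 0.] q6 -1.84 t 27.60 op 0.0256 F [ 0.3  0.4 -2.5]
```

View pics/w7.png

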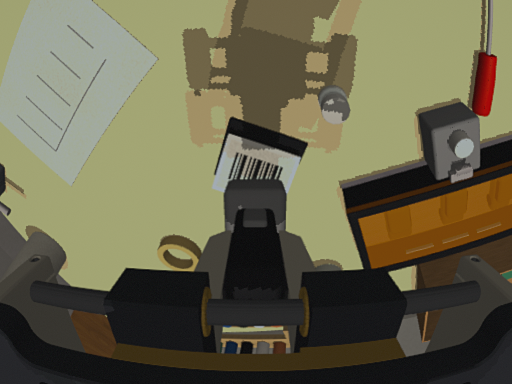

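The reader is held firmly and points at the card, whose centre is near (260,170). I'll move in by 60 mm and hold.

Emit:
servo_tool(increments=[{"slide":[0,0,20],"dr":[0,0,0],"jaw":1},{"slide":[0,0,40],"dr":[0,0,0],"jaw":1},{"slide":[0,0,52],"dr":[0,0,0],"jaw":1},{"slide":[0,0,60],"dr":[0,0,0],"jaw":1},{"slide":[0,0,60],"dr":[0,0,0],"jaw":1},{"slide":[0,0,60],"dr":[0,0,0],"jaw":1}])

```text
t: 28.3
tool_pos: [0.3809, -0.2076, 0.3169]
orientation: [0.468, 2.736, -0.261]
force: [0.5, 0.1, -2.4]
opening: 0.026
gripper_force: 25.0
```

Run:
```python
from cars import *
# reader & card from top view, from the heights seen
m=ok&(w[...,0]>.42)&(w[...,0]<.53)&(w[...,1]>-.34)&(w[...,1]<-.22)&(w[...,2]<.065); P=w[m]; print(len(P),P.min(0).round(3),P.max(0).round(3))
save('top8',cv2.resize(im[150:290,280:420],(560,560)))
s=read_state(); print(s['tool_pos'], R.from_rotvec(s['orientation']).as_matrix()[:,2])
print('focus',s['tool_pos']+R.from_rotvec(s['orientation']).as_matrix()[:,2]*.3057)
```

```text
664 [ 0.433 -0.34  -0.009] [ 0.53  -0.22   0.051]
[ 0.38093231 -0.20766476  0.31724676] [ 0.30979062 -0.23634867 -0.92096095]
focus [ 0.4756353  -0.27991655  0.035709  ]
```

View pics/top8.png

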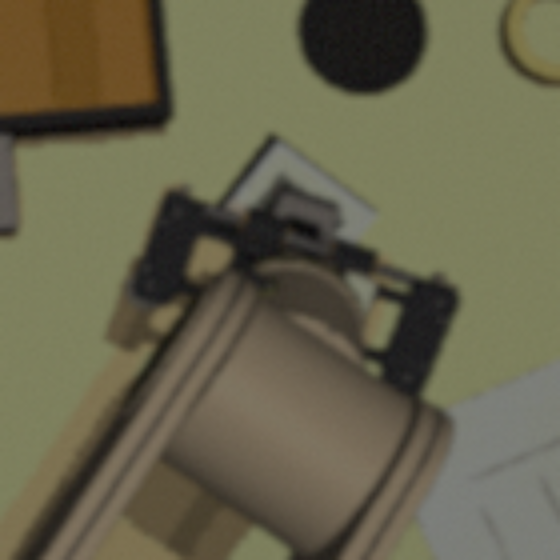

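Emit:
servo_tool(increments=[{"slide":[0,0,0],"dr":[0,0,0],"jaw":1},{"slide":[0,0,0],"dr":[0,0,0],"jaw":1},{"slide":[0,0,0],"dr":[0,0,0],"jaw":1},{"slide":[0,0,0],"dr":[0,0,0],"jaw":1},{"slide":[0,0,0],"dr":[0,0,0],"jaw":1},{"slide":[0,0,0],"dr":[0,0,0],"jaw":1},{"slide":[0,0,0],"dr":[0,0,0],"jaw":1},{"slide":[0,0,0],"dr":[0,0,0],"jaw":1},{"slide":[0,0,0],"dr":[0,0,0],"jaw":1},{"slide":[0,0,0],"dr":[0,0,0],"jaw":1},{"slide":[0,0,0],"dr":[0,0,0],"jaw":1},{"slide":[0,0,0],"dr":[0,0,0],"jaw":1},{"slide":[0,0,0],"dr":[0,0,0],"jaw":1},{"slide":[0,0,0],"dr":[0,0,0],"jaw":1},{"slide":[0,0,0],"dr":[0,0,0],"jaw":1},{"slide":[0,0,0],"dr":[0,0,0],"jaw":1},{"slide":[0,0,0],"dr":[0,0,0],"jaw":1},{"slide":[0,0,0],"dr":[0,0,0],"jaw":1},{"slide":[0,0,0],"dr":[0,0,0],"jaw":1},{"slide":[0,0,0],"dr":[0,0,0],"jaw":1}])

```text
t: 30.35
tool_pos: [0.3807, -0.2075, 0.3165]
orientation: [0.468, 2.736, -0.261]
force: [0.2, -0.3, -2.3]
opening: 0.026
gripper_force: 25.0
```

Emit:
servo_tool(increments=[{"slide":[0,0,0],"dr":[0,0,0],"jaw":1},{"slide":[0,0,0],"dr":[0,0,0],"jaw":1},{"slide":[0,0,0],"dr":[0,0,0],"jaw":1},{"slide":[0,0,0],"dr":[0,0,0],"jaw":1},{"slide":[0,0,0],"dr":[0,0,0],"jaw":1},{"slide":[0,0,0],"dr":[0,0,0],"jaw":1},{"slide":[0,0,0],"dr":[0,0,0],"jaw":1},{"slide":[0,0,0],"dr":[0,0,0],"jaw":1},{"slide":[0,0,0],"dr":[0,0,0],"jaw":1},{"slide":[0,0,0],"dr":[0,0,0],"jaw":1},{"slide":[0,0,0],"dr":[0,0,0],"jaw":1},{"slide":[0,0,0],"dr":[0,0,0],"jaw":1},{"slide":[0,0,0],"dr":[0,0,0],"jaw":1},{"slide":[0,0,0],"dr":[0,0,0],"jaw":1},{"slide":[0,0,0],"dr":[0,0,0],"jaw":1},{"slide":[0,0,0],"dr":[0,0,0],"jaw":1},{"slide":[0,0,0],"dr":[0,0,0],"jaw":1},{"slide":[0,0,0],"dr":[0,0,0],"jaw":1},{"slide":[0,0,0],"dr":[0,0,0],"jaw":1},{"slide":[0,0,0],"dr":[0,0,0],"jaw":1}])

```text
t: 32.35
tool_pos: [0.3807, -0.2075, 0.3165]
orientation: [0.468, 2.736, -0.261]
force: [-0.2, 0.0, -1.8]
opening: 0.0259
gripper_force: 25.0
```

Run:
```python
from h import *
s=read_state(); Rc=R.from_rotvec(s['orientation']).as_matrix()
print(s['tool_pos'],'focus',s['tool_pos']+Rc[:,2]*.3057,s['gripper_force'])
step([.620,-.332,.372],Rc,sym=False)
step([.620,-.332,.372],down(70.3))
step(s['tool_pos']-Rc[:,2]*.06,Rc,sym=False)
```

```text
[ 0.38072661 -0.20754642  0.31646992] focus [ 0.47523742 -0.27966192  0.03483265] 24.954213201999664
pos [ 0.3807 -0.2075  0.3165] slide [-267.7  -38.1   52.2] dr [0. 0. 0.] q6 -1.84 t 32.35 op 0.0259 F [-0.2  0.  -1.8]
pos [ 0.3807 -0.2075  0.3165] slide [-267.7  -38.1   52.2] dr [-0.122  0.38   0.005] q6 -1.84 t 32.35 op 0.0259 F [-0.2  0.  -1.8]
pos [ 0.3807 -0.2075  0.3165] slide [ -0.   0. -60.] dr [0. 0. 0.] q6 -1.84 t 32.35 op 0.0259 F [-0.2  0.  -1.8]
```

The focus stayed on the card centre for 4 s. The pad is visible in the crop at (364,30), so I'll measure it and return the reader.

Emit:
servo_tool(increments=[{"slide":[0,0,-30],"dr":[0,0,0],"jaw":1},{"slide":[0,0,-60],"dr":[0,0,0],"jaw":1},{"slide":[-40,-6,-60],"dr":[0,0,0],"jaw":1},{"slide":[-85,-12,-40],"dr":[-0.03,0.095,0],"jaw":1},{"slide":[-130,-20,-10],"dr":[-0.06,0.19,0],"jaw":1},{"slide":[-170,-26,10],"dr":[-0.09,0.285,0],"jaw":1},{"slide":[-210,-32,30],"dr":[-0.122,0.38,0.005],"jaw":1},{"slide":[-250,-36,45],"dr":[-0.122,0.38,0.005],"jaw":1},{"slide":[-268,-38,52],"dr":[-0.122,0.38,0.005],"jaw":1},{"slide":[-268,-38,52],"dr":[-0.122,0.38,0.005],"jaw":1},{"slide":[-268,-38,52],"dr":[-0.122,0.38,0.005],"jaw":1},{"slide":[-268,-38,52],"dr":[-0.122,0.38,0.005],"jaw":1}])

```text
t: 33.55
tool_pos: [0.6198, -0.3317, 0.3726]
orientation: [0.537, 3.095, -0.0]
force: [-0.2, 0.5, -1.7]
opening: 0.0257
gripper_force: 25.0
```

Run:
```python
from cars import *
p=camera_params('top'); im8=cv2.imread('pics/top8.png'); g=cv2.cvtColor(im8,cv2.COLOR_BGR2GRAY)
m=(g<45).astype(np.uint8); m[110:]=0; m[:,:280]=0; m[:,450:]=0
ys,xs=np.nonzero(m); (cx,_),r=cv2.minEnclosingCircle(np.c_[xs,ys].astype(np.float32)[::5]); 
cy=_; u,v=(cx+.5)/4+280-.5,(cy+.5)/4+150-.5
Rm=R.from_rotvec(p['rvec']).as_matrix(); C=-Rm.T@p['tvec']; ray=Rm.T@np.array([(u-p['cx'])/p['fx'],(v-p['cy'])/p['fy'],1])
print('pad',C+ray*(.006-C[2])/ray[2],cx,cy,r)
step([.6198,-.332,.2525],down(70.3))
```

```text
Traceback (most recent call last):
cv2.error: OpenCV(4.12.0) /io/opencv/modules/imgproc/src/shapedescr.cpp:201: error: (-215:Assertion failed) count >= 0 && (depth == CV_32F || depth == CV_32S) in function 'minEnclosingCircle'
```

Emit:
servo_tool(increments=[{"slide":[0,0,40],"dr":[0,0,0],"jaw":1},{"slide":[0,0,80],"dr":[0,0,0],"jaw":1},{"slide":[0,0,105],"dr":[0,0,0],"jaw":1},{"slide":[0,0,113],"dr":[0,0,0],"jaw":1},{"slide":[0,0,117],"dr":[0,0,0],"jaw":1},{"slide":[0,0,120],"dr":[0,0,0],"jaw":1},{"slide":[0,0,120],"dr":[0,0,0],"jaw":1},{"slide":[0,0,120],"dr":[0,0,0],"jaw":1}])

```text
t: 34.4
tool_pos: [0.6208, -0.3323, 0.2543]
orientation: [0.537, 3.092, -0.002]
force: [-0.3, -0.3, -1.9]
opening: 0.0257
gripper_force: 25.0
```

Emit:
servo_tool(increments=[{"slide":[0,0,1],"dr":[0,0,0],"jaw":1},{"slide":[0,0,2],"dr":[0,0,0],"jaw":1},{"slide":[0,0,2],"dr":[0,0,0],"jaw":1},{"slide":[0,0,2],"dr":[0,0,0],"jaw":1}])

```text
t: 34.8
tool_pos: [0.6207, -0.3322, 0.2516]
orientation: [0.537, 3.093, -0.001]
force: [-0.3, 1.0, 5.8]
opening: 0.0257
gripper_force: 25.0
```

In contact with the pad. I'll release slowly and lift straight up.

Emit:
servo_tool(increments=[{"slide":[0,0,0],"dr":[0,0,0],"jaw":0.5},{"slide":[0,0,0],"dr":[0,0,0],"jaw":0.2},{"slide":[0,0,0],"dr":[0,0,0],"jaw":0.2},{"slide":[0,0,0],"dr":[0,0,0],"jaw":0.2},{"slide":[0,0,0],"dr":[0,0,0],"jaw":0.2},{"slide":[0,0,0],"dr":[0,0,0],"jaw":0.2},{"slide":[0,0,0],"dr":[0,0,0],"jaw":0.2},{"slide":[0,0,-20],"dr":[0,0,0],"jaw":0.2},{"slide":[0,0,-60],"dr":[0,0,0],"jaw":0.2},{"slide":[0,0,-110],"dr":[0,0,0],"jaw":0.2},{"slide":[0,0,-150],"dr":[0,0,0],"jaw":0.2},{"slide":[60,0,-150],"dr":[0,0,0],"jaw":0.2},{"slide":[160,0,-150],"dr":[0,0,0],"jaw":0.2},{"slide":[160,0,-150],"dr":[0,0,0],"jaw":0.2},{"slide":[160,0,-150],"dr":[0,0,0],"jaw":0.2},{"slide":[160,0,-150],"dr":[0,0,0],"jaw":0.2}])

```text
t: 36.4
tool_pos: [0.4684, -0.2776, 0.4007]
orientation: [0.538, 3.094, -0.001]
force: [0.4, 0.6, 0.4]
opening: 0.0742
gripper_force: 0.0
```

Run:
```python
from cars import *
blobs(.56,.69,-.40,-.26,.09,.125,20); blobs(.56,.69,-.40,-.26,.028,.125,20); blobs(.55,.70,-.42,-.26,.003,.125,20)
m=ok&(w[...,0]>.55)&(w[...,0]<.65)&(w[...,1]>-.16)&(w[...,1]<.1); print('lid z',np.percentile(w[m][:,2],[5,50,95]).round(4))
save('top9',cv2.resize(im[100:300,160:420],(780,600)))
```

```text
[ 622. -332.] 28 33 long axis deg 161.4 zmed 0.1172
[ 622. -331.] 43 56 long axis deg 161.8 zmed 0.0704
[ 625. -332.] 94 94 long axis deg 145.1 zmed 0.0293
lid z [0.0534 0.0579 0.0623]
```

View pics/top9.png

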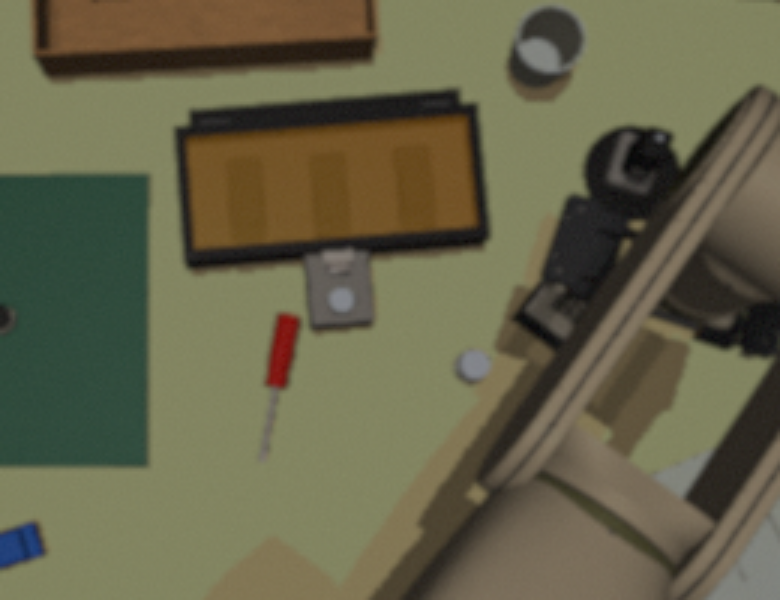

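The lid is shut over three cars at (247,195), (330,195) and (413,190). The reader stands upright on its pad at (632,170), and nothing touches the robot. Handing in.

```bash
python3 -c "
from plant import close_job
print(close_job())"
```

```text
the job is handed in; nothing more can be done
None
```

The job is handed in: all three grey cars stand in the latched box, the reader held its focus on the card for about 4 s, and it stands upright on its pad again; the judge returned no verdict.

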